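# Self-timer shot through the fold mirror

## Robot

A 6-joint arm with a two-finger parallel gripper is mounted at the origin on the work surface. World frame = base frame: x ahead of the robot, y to its left, z up, the work surface at z = 0. Lengths are in m, angles in degrees, forces in N, time in s.
With the tool pointing down it reaches from about 0.4 to 0.825 m from the base axis. Payload 7 kg.
Tool frame: the origin (TCP) lies at the very end of the fingers, on their centre line; the grasp point (between the pads) lies 19 mm behind it (ctrl.hold_point_z is the distance from the TCP to the grasp point, in m); z points along the fingers, x is the direction in which the jaws open and shut, and the axes are right-handed (so a half turn about z gives the same grasp; the last joint's range is limited). The gripper opens to 88 mm and grips with 3 to 60 N. Pads are 19 mm wide; open, the fingers measure 130 mm over their backs; the gripper's body (78 mm by 193 mm) begins 47 mm behind the grasp point.
Start: joints at [82.798, 20.546, 0.682, 0, -70.136, -16.507], TCP at [0.271, 0.618, 0.227] pointing down, gripper open.
Joint ranges: [-176.03, 176.03], [-82.01, 121.73], [-58.28, 71.71], [-173.87, 95.51], [-174.79, -0.11], [-173.66, 173.66]. Speed limits (degrees/s): [136.94, 136.94, 172.46, 180, 180, 180].

## Interface

Orientations are given as [roll, pitch, yaw] about the fixed x, y, z axes, in that order (R = Rz(yaw) Ry(pitch) Rx(roll)).
In Python, from plant import ctrl gives the robot as it stands.
- The arm moves only by the tool servo_tool, never from a script. Its argument "rows" is text: rows parted by semicolons, each of 6 numbers parted by spaces: the shift along the tool's x, y, z in cm, then the turn, a rotation vector about the tool's x, y, z in rad. In form: tx ty tz ax ay az; .... A call has 1 to 5 rows; each row shifts and turns the pose as measured when the row begins, along the tool's axes as they then stand; what a row does not reach is not made up. A row lasts 1/12 s, in which the tool goes at most 41.7 mm and 7.16 degrees, less where a joint would pass 70% of its speed; a pose out of reach is approached as far as the arm can. A call is refused whole if a number of a shift passes 4.17 or a number of a turn 0.125, either way. A call with a gripper value outside its range is refused whole. "grip" is the finger opening in cm, from 0 to 8.76, set as the call begins (left out, the last holds). The fingers move at their own pace and stop on an object; the grip force is fixed at half the most. Time passes only in rows, so rows that do not move let the fingers close. It gives the time, the measured TCP pose, the force and the opening at its end, in the units of the state.
- ctrl.get_obs(): the state, without advancing time (a new reading comes with each control period).
- ctrl.snapshot(name): name is "side" or "top" or "wrist"; returns a dict with "frame" (480x640x3 uint8, red, green, blue), "K" (3x3 intrinsics, pixels), "k1" (the pictures are not rectified: a ray, as slopes to the right and down, at radius r is drawn at 1 + k1 r^2 times it, then the intrinsics apply), "eye" and "attitude" of the camera in the world. Camera axes: x right, y up, looking along -z (the intrinsics and any distortion apply to the point x, -y, -z); pixel columns grow to the right and rows downward; lengths in m; the calibration is good to about 2 mm. A picture is of the moment at which its call begins. There is no depth.
- ctrl.close_job(): hands the job in, once; it reports no verdict.
Trained networks look in a picture, given as the dict that the camera call returned (one of the last four; its "shot" number tells which), for a name from the list of things; names that differ only in an ending like _2 or _b are one class to them, and where a whole thing is asked for, a point or a joint stands for the part that bears it (a point fixed in the world has none). Each returns a list of dicts, best first, with "confidence" (0 to 1); they miss things now and then, are a little off and sometimes report something else, mostly with a low value. They report only what shows in the picture. A call takes as long as a camera call.
- ctrl.spot_in(label, picture): "point" ([x, y, z] in m, in world coordinates, good to about 4 mm: the middle of the surface that is visible of it).
- ctrl.outline_of(label, picture): "pixels" (480x640 bool, what is visible of it).
- ctrl.place_of(label, picture): "point" ([x, y, z] in m, in world coordinates, good to about 4 mm: a listed point, or the origin of a listed thing).
The state is a dict: "clock": time; "joint_pos": joint angles; "qvel": joint speeds; "tau": joint torques, N m; "tool_pos": TCP position; "orientation": TCP orientation; "force": force on the tool from outside, world axes, zero at the start; "moment": the same for the moment, N m; "opening": finger opening in m.
Only numpy, scipy, OpenCV 4.12 (cv2) and the standard library are available. Lean on these libraries where they do the work, as an engineer would, in place of code of your own. Each camera call takes 0.05 s, during which the arm holds its last target.

## Task

Press the chrome push button fully home and let it spring back, to start the booth camera's self-timer. Then take the aluminium grip bar on top of the small spring-loaded mirror and turn the mirror until the banded marker post appears to the blue camera in the middle of the mirror (the camera's centre line, reflected at the mirror's middle, falls on the post). Finish while still holding the mirror steady at that angle, without letting go, and leave the post and the other parts standing where they are.

Things in the scene. Friction and masses are not known exactly. Their poses are not given: they have to be found in the camera images.
- carriage: Fixed camera carriage: aluminium base bar 270 x 60 x 8 mm (from 25 mm behind the origin to 245 mm ahead) with a blue camera housing (90 x 70 x 82 mm, top at 90 mm, a 6 mm black shoe on it) at one end and the pivoted mirror at the other. Origin on the work surface, exactly under the mirror's vertical pivot axis; x points from the pivot to the camera, z up.
- lens (a point): Front centre of the camera's round lens, 60 mm above the work surface and 125 mm from the pivot axis. The lens looks level along the carriage's -x, straight at the middle of the mirror.
- mirror (a joint): Turn of the mirror about its vertical pivot axis, rad: 0 when its face squarely faces the lens, positive anticlockwise seen from above, stops at -1.2 and 1.2. A spring (0.1 N m per rad) drives it back to 0 when let go. The mirror is an upright plate 74 mm wide and 56 mm high, 32 to 88 mm above the work surface; its reflecting face contains the pivot axis. Turning the mirror by an angle turns the reflected line by twice that angle.
- mirror_grip (a point): Centre of the aluminium grip bar on top of the mirror, 118 mm above the work surface on the pivot axis. The bar is 46 mm long (along its y, parallel to the mirror's plane), 12 mm thick (along its x, the mirror's normal) and 28 mm high; it stands on a thin stem, 16 mm above the mirror's top edge, and turns with the mirror.
- sight: Not a graspable part: a frame on the pivot axis, origin on the work surface, whose x axis is the horizontal direction in which the camera's centre line runs on after reflection at the mirror. It follows the mirror (twice its angle); with the mirror at 0 it points back to the lens.
- marker (a point): Marker post: loose white round post 40 mm in diameter with two black bands on a steel foot 60 mm across, 90 mm high in all, 0.4 kg. This point is on its axis, 60 mm above the work surface (lens height). It stands to the left or the right of the carriage, some 150 to 230 mm from the pivot.
- button_top (a point): Centre of the top face of the chrome push button, 32 mm in diameter, 38 mm above the work surface, moving down as it is pressed. It sits on a loose grey module 64 x 64 x 24 mm (0.35 kg) lying on the work surface.
- button (a joint): Travel of the chrome push button, m: 0 out, 0.006 fully pressed (straight down; 1.6 N to start, 4 N at the bottom). It springs back.
- hood: Bystander: smoked acrylic lens hood, a tube 68 mm across, 45 mm high. Origin at the centre of its underside.
- guide_a: Bystander: nickel coin slot guide, a channel 70 x 32 x 18 mm. Origin at the centre of its underside.
- guide_b: Bystander: the other coin slot guide, the same size. Origin at the centre of its underside.
- hexkey: Bystander: L-shaped steel hex key, 80 x 25 mm, 6 mm thick, lying flat. Origin under the middle of its long leg.

How it is judged:
By the outcome, as a careful person would: the job done as asked, in the order asked, and still so for the second after the job is handed in, while the arm keeps its last pose, push and grip.
It also fails if it takes over 45 s, if anything falls off the work surface, if the arm or the gripper's body presses on something with over 40 N, if the wrist force passes 120 N, or if a joint passes its speed limit or range.

## Working session

There is one attempt and no reset: what is moved stays moved. The work goes in short steps, Python scripts to look and compute and a tool call to move; the robot and the scene stay as the last step left them, time stands still between calls to the robot, and variables do not carry over. Pictures are saved under pics/ and viewed, and the job is handed in when it is done.

Besides the shell and the picture viewer there is one more tool, called by a JSON object that holds its "method" and its "body". servo_tool: Moves the arm, as the interface text tells. Its arguments: {"type":"object","properties":{"rows":{"type":"string"},"grip":{"type":"number"}},"required":["rows"]}

```bash
mkdir -p pics; ls
cat > h.py <<'E'
import numpy as np, cv2
from plant import ctrl
def snap(n,f):
    s=ctrl.snapshot(n); cv2.imwrite('pics/'+f,s['frame'][:,:,::-1]); return s
def ray(s,u,v):
    K=np.array(s['K']);xd=(u-K[0,2])/K[0,0];yd=(v-K[1,2])/K[1,1]
    x,y=xd,yd
    for _ in range(20):
        f=1+s['k1']*(x*x+y*y);x,y=xd/f,yd/f
    return np.array(s['eye']),np.array(s['attitude'])@np.array([x,-y,-1])
def atz(s,u,v,z):
    e,d=ray(s,u,v);return e+d*(z-e[2])/d[2]
def proj(s,p):
    K=np.array(s['K']);c=np.array(s['attitude']).T@(np.array(p)-s['eye']);x=c[0]/-c[2];y=-c[1]/-c[2]
    f=1+s['k1']*(x*x+y*y);return K[0,0]*x*f+K[0,2],K[1,1]*y*f+K[1,2]
E
python3 - <<'E'
from h import *
o=ctrl.get_obs();print(o)
for n in ['top','side']:
    s=snap(n,n+'0.png')
    print(n,s['eye'],np.array(s['attitude']).shape)
    for l in ['carriage','lens','mirror_grip','marker','button_top','hood','guide_a','hexkey']:
        print(l,[(np.round(d['point'],4),round(d['confidence'],2)) for d in ctrl.place_of(l,s)[:3]])
E
```

```text
pics
{'clock': 0.0, 'joint_pos': array([ 8.27958226e+01,  2.05926283e+01,  6.35359862e-01, -1.97326882e-02,
       -7.01332376e+01, -1.65070123e+01]), 'qvel': array([-0.08693688,  0.01928056,  0.0665697 ,  0.01752391, -0.06979476,
        0.04380413]), 'tau': array([-1.33876292e-03, -5.82723141e+01,  2.93048537e+01,  6.99690789e+00,
        6.72890237e-03, -1.82873127e-04]), 'tool_pos': array([0.27126857, 0.61759237, 0.22562246]), 'orientation': array([-1.79992067e+02, -9.20469250e-02, -1.13717917e+02]), 'force': array([-0.71581965, -0.9269911 ,  0.28878134]), 'moment': array([ 0.00432604, -0.01902696,  0.02642666]), 'opening': 0.08786581906979031}
top [0.37356687 0.01101524 1.23074255] (3,)
carriage [(array([0.5556, 0.0192, 0.0032]), 0.67)]
lens [(array([0.6742, 0.0277, 0.0606]), 0.77)]
mirror_grip [(array([0.5508, 0.0193, 0.1229]), 0.61)]
marker [(array([0.5775, 0.199 , 0.0599]), 0.57)]
button_top [(array([0.4307, 0.3818, 0.036 ]), 0.65)]
hood [(array([ 0.6334, -0.1757,  0.0031]), 0.87), (array([0.5502, 0.0166, 0.1181]), 0.62)]
guide_a [(array([ 0.4321, -0.3976, -0.0009]), 0.93), (array([ 0.6025, -0.3257,  0.0032]), 0.72)]
hexkey [(array([ 0.6062,  0.3395, -0.    ]), 0.55)]
side [ 0.17037314 -0.49779426  0.91147572] (3,)
carriage [(array([ 5.485e-01,  1.720e-02, -1.000e-04]), 0.7)]
lens [(array([0.6733, 0.0281, 0.0631]), 0.84)]
mirror_grip [(array([0.5492, 0.0189, 0.119 ]), 0.73)]
marker [(array([0.5503, 0.0205, 0.0025]), 0.61), (array([0.5759, 0.1978, 0.0612]), 0.57)]
button_top [(array([0.4316, 0.3776, 0.0374]), 0.41), (array([ 0.4319, -0.4017,  0.0025]), 0.31)]
hood [(array([ 0.6317, -0.1726, -0.0015]), 0.84)]
guide_a [(array([ 0.5957, -0.3331, -0.0013]), 0.88), (array([ 0.4332, -0.4011,  0.0022]), 0.84)]
hexkey [(array([0.6077, 0.3371, 0.    ]), 0.6)]
```

```bash
cat >> h.py <<'E'
from scipy.spatial.transform import Rotation as Ro
_s=snap
def snap(n,f):
    s=dict(_s(n,f)); 
    a=np.array(s['attitude'])
    s['att0']=a; s2=dict(s); s2['attitude']=Ro.from_euler('xyz',a,degrees=True).as_matrix(); s2['orig']=s; s['attitude']=a
    return s2
def tool(o): return Ro.from_euler('xyz',o['orientation'],degrees=True).as_matrix()
E
python3 - <<'E'
from h import *
for n in ['top','side']:
    s=snap(n,n+'1.png')
    print(n,s['att0'],s['K'],s['k1'])
    for p in [[.55,.019,.118],[.674,.028,.06],[.5765,.198,.06],[.431,.379,.038]]: print(np.round(proj(s,p)))
E
```

```text
top [  9.91593792   0.54308441 -91.41222146] [[488.99776732   0.         319.22355191]
 [  0.         488.99776732 241.48320389]
 [  0.           0.           1.        ]] 0.02737617438701105
[318. 249.]
[314. 203.]
[245. 244.]
[171. 307.]
side [ 38.86109165  -0.48958024 -37.63961791] [[495.21024624   0.         320.72973032]
 [  0.         495.21024624 241.21537374]
 [  0.           0.           1.        ]] 0.015215939671109846
[310. 241.]
[352. 228.]
[274. 204.]
[183. 193.]
```

View pics/top0.png

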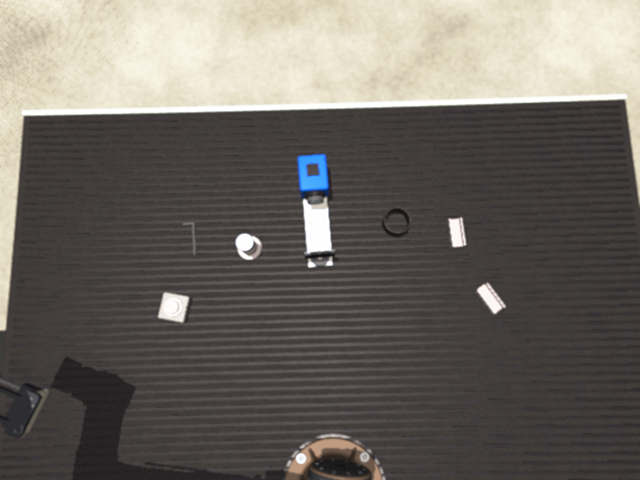

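View pics/side0.png

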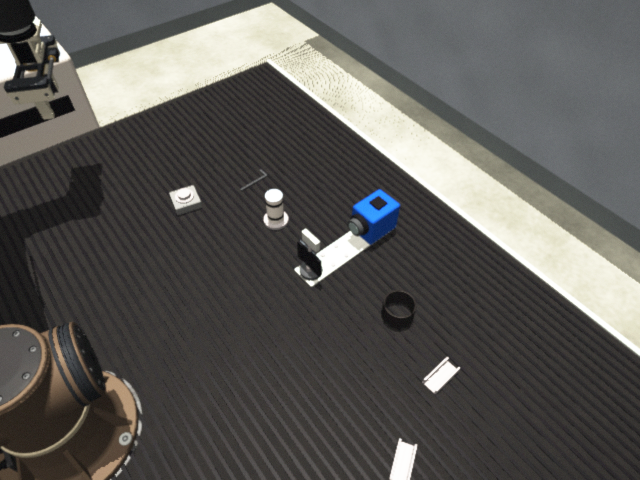

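```bash
cat >> h.py <<'E'
def go(p,yaw=None):
    o=ctrl.get_obs();T=tool(o)
    print('t',o['clock'],'tcp',np.round(o['tool_pos'],4),np.round(o['orientation'],2),'F',np.round(o['force'],1),'op',round(o['opening'],4))
    print('shift cm',np.round(T.T@(np.array(p)-o['tool_pos'])*100,2))
    y=o['orientation'][2] if yaw is None else yaw
    R=Ro.from_euler('xyz',[180,0,y],degrees=True).as_matrix()
    print('rotvec',np.round(Ro.from_matrix(T.T@R).as_rotvec(),4))
E
python3 -c "
from h import *
go([.431,.379,.2])"
```

```text
t 1.0 tcp [0.2714 0.618  0.2266] [ 180.      0.   -113.71] F [-0.1 -0.2  0.9] op 0.0877
shift cm [ 15.47 -24.22   2.66]
rotvec [0. 0. 0.]
```

{"method": "servo_tool", "body": {"rows": "2.2 -3.45 0.4 0 0 0;2.2 -3.45 0.4 0 0 0;2.2 -3.45 0.4 0 0 0;2.2 -3.45 0.4 0 0 0;2.2 -3.45 0.4 0 0 0", "grip": 0}}

```text
clock: 1.42
tool_pos: [0.3845, 0.4499, 0.2049]
orientation: [-180.0, 0.1, -113.1]
force: [0.2, -0.1, -0.0]
opening: 0.0597
```

{"method": "servo_tool", "body": {"rows": "2.2 -3.45 0.4 0 0 0;2.2 -3.45 0.3 0 0 0;0 0 0 0 0 0"}}

```text
clock: 1.67
tool_pos: [0.4328, 0.3754, 0.1976]
orientation: [-180.0, 0.1, -113.3]
force: [-0.2, 0.2, -0.4]
opening: 0.0401
```

Run:
```python
from h import *
s=snap('wrist','w1.png'); print(s['eye'],s['att0'])
for l in ['marker','button_top','mirror_grip','lens']:
    print(l,[(np.round(d['point'],4),round(d['confidence'],2)) for d in ctrl.place_of(l,s['orig'])[:3]])
for d in ctrl.outline_of('button_top',s['orig'])[:2]:
    v,u=np.nonzero(d['pixels']);print(d['confidence'],u.min(),u.max(),v.min(),v.max(),u.mean(),v.mean())
print(proj(s,[.431,.379,.038]))
go([.431,.379,.06])
```

```text
[0.50818602 0.3434162  0.35624039] [-1.76346762e+01  9.61574534e-02 -1.13245936e+02]
marker []
button_top [(array([0.4322, 0.3759, 0.0375]), 0.8)]
mirror_grip []
lens []
(np.float64(323.8460550717742), np.float64(212.9716710365866))
t 1.9667 tcp [0.4304 0.3818 0.1981] [-179.98    0.19 -112.98] F [-0.2 -0.4  0.7] op 0.0158
shift cm [ 0.28 -0.16 13.81]
rotvec [-0.0004  0.0033 -0.    ]
```

View pics/w1.png

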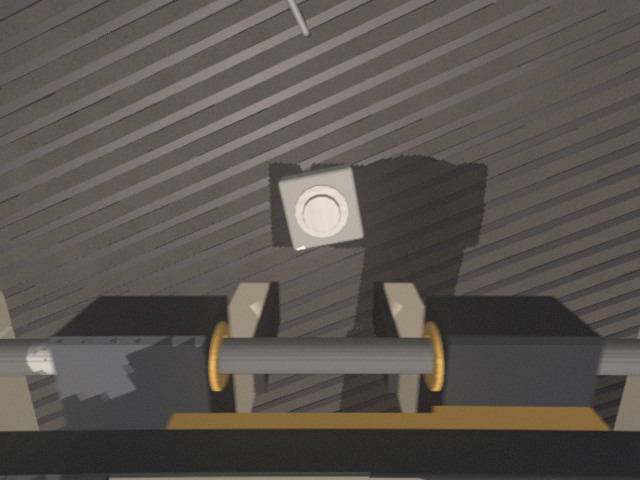

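Run:
```python
from h import *
s=snap('wrist','w2.png')
print([(np.round(d['point'],4),round(d['confidence'],2)) for d in ctrl.place_of('button_top',s['orig'])[:3]])
g=cv2.GaussianBlur(cv2.cvtColor(s['frame'],cv2.COLOR_RGB2GRAY),(3,3),0)
c=cv2.HoughCircles(g,cv2.HOUGH_GRADIENT,1,30,param1=80,param2=15,minRadius=12,maxRadius=35)
print(c)
for q in c[0][:4]: print(atz(s,q[0],q[1],.038))
go([.431,.378,.055])
```

```text
[(array([0.4332, 0.3809, 0.0383]), 0.93)]
[[[327.5 205.5  26. ]
  [344.5 178.5  16.3]
  [330.5 302.5  34.4]
  [313.5 135.5  24.1]
  [420.5 115.5  24.1]
  [381.5 132.5  24.3]
  [300.5 373.5  28.9]
  [538.5 307.5  19.9]
  [ 52.5 371.5  22.1]
  [456.5  54.5  18.2]
  [193.5 144.5  17.2]]]
[0.43320109 0.38049691 0.038     ]
[0.44838849 0.35929554 0.038     ]
[0.35084841 0.41237339 0.038     ]
[0.48883515 0.368807   0.038     ]
t 2.0667 tcp [0.4302 0.3818 0.198 ] [-1.7999e+02  1.7000e-01 -1.1296e+02] F [-1.2  0.   0.4] op 0.0078
shift cm [ 0.36 -0.22 14.3 ]
rotvec [-0.0003  0.003  -0.    ]
```

{"method": "servo_tool", "body": {"rows": "0.13 -0.27 3.6 0 0 0;0 0 3.6 0 0 0;0 0 3.6 0 0 0;0 0 3 0 0 0;0 0 0 0 0 0"}}

```text
clock: 2.48
tool_pos: [0.4323, 0.3875, 0.0593]
orientation: [-179.8, 0.8, -112.5]
force: [-1.9, -1.1, 0.1]
opening: 0.0006
```

Run:
```python
from h import *
go([.4322,.3795,.038])
```

```text
t 2.4833 tcp [0.4323 0.3875 0.0593] [-179.84    0.77 -112.51] F [-1.9 -1.1  0.1] op 0.0006
shift cm [ 0.77 -0.29  2.12]
rotvec [-0.0027  0.0134 -0.    ]
```

{"method": "servo_tool", "body": {"rows": "0.77 -0.3 0.4 -0.003 0.013 0;0 0 0 0 0 0;0 0 0 0 0 0"}}

```text
clock: 2.73
tool_pos: [0.4317, 0.3804, 0.0564]
orientation: [-180.0, -0.1, -112.3]
force: [0.2, 0.4, 0.5]
opening: 0.0005
```

Run:
```python
from h import *
go([.4322,.3795,.038])
```

```text
t 2.7333 tcp [0.4317 0.3804 0.0564] [-1.7999e+02 -1.4000e-01 -1.1229e+02] F [0.2 0.4 0.5] op 0.0005
shift cm [ 0.06 -0.08  1.84]
rotvec [-0.0001 -0.0024  0.    ]
```

{"method": "servo_tool", "body": {"rows": "0.06 -0.08 0.9 0 -0.002 0;0 0 0.6 0 0 0;0 0 0.3 0 0 0;0 0 0.2 0 0 0"}}

```text
clock: 3.07
tool_pos: [0.4344, 0.3828, 0.0404]
orientation: [-179.9, 0.5, -112.2]
force: [-0.1, 0.6, -0.4]
opening: 0.0003
```

{"method": "servo_tool", "body": {"rows": "0 0 0.2 0 0 0;0 0 0.2 0 0 0"}}

```text
clock: 3.23
tool_pos: [0.4346, 0.383, 0.0366]
orientation: [-179.9, 0.6, -112.3]
force: [-1.6, -0.4, 1.2]
opening: 0.0006
```

{"method": "servo_tool", "body": {"rows": "0 0 0.2 0 0 0;0 0 0.2 0 0 0"}}

```text
clock: 3.4
tool_pos: [0.4346, 0.3831, 0.0328]
orientation: [-179.9, 0.6, -112.3]
force: [-1.2, -0.8, 3.6]
opening: 0.0004
```

{"method": "servo_tool", "body": {"rows": "0 0 0.2 0 0 0;0 0 0.1 0 0 0"}}

```text
clock: 3.57
tool_pos: [0.4347, 0.3831, 0.0321]
orientation: [-179.8, 0.6, -112.2]
force: [-6.6, -3.8, 16.0]
opening: 0.0002
```

Force rose to 16 N at z = 32 mm: the button has bottomed. I'll back off vertically.

{"method": "servo_tool", "body": {"rows": "0 0 -0.5 0 0 0;0 0 -1 0 0 0;0 0 -3 0 0 0;0 0 -4 0 0 0;0 0 -4 0 0 0"}}

```text
clock: 3.98
tool_pos: [0.4308, 0.3779, 0.1536]
orientation: [180.0, -0.3, -112.2]
force: [1.1, 1.0, -0.4]
opening: 0.0001
```

Run:
```python
from h import *
s=snap('wrist','w3.png')
print([(np.round(d['point'],4),round(d['confidence'],2)) for d in ctrl.place_of('button_top',s['orig'])[:3]])
go([.54,.10,.28],-90+4)
```

```text
[(array([0.4307, 0.3786, 0.0375]), 0.89)]
t 4.0833 tcp [0.434  0.3818 0.1601] [-179.81    0.48 -112.16] F [-0.7  0.2  0.4] op 0.0004
shift cm [ 22.   -20.49 -12.11]
rotvec [-0.0052  0.0075 -0.4566]
```

View pics/w3.png

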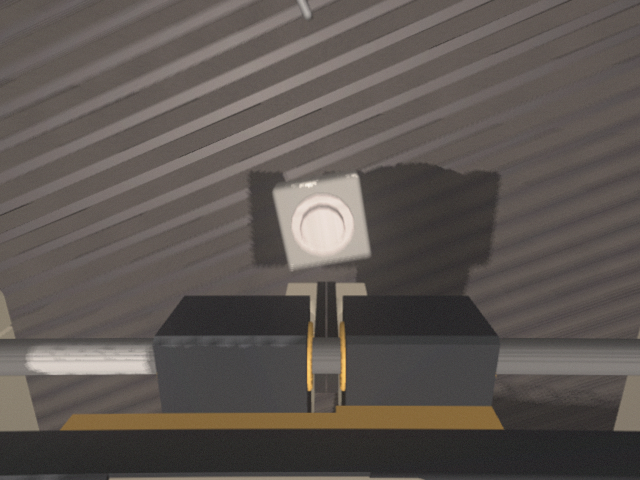

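{"method": "servo_tool", "body": {"rows": "0 0 -3 0 0 0.124;0 0 -3 0 0 0.124;0 0 -3 0 0 0.124;0 0 -3 0 0 0.124;0 0 0 0 0 0.124", "grip": 8.7}}

```text
clock: 4.5
tool_pos: [0.4331, 0.3799, 0.2885]
orientation: [179.8, 0.6, -148.1]
force: [1.6, 1.3, 0.6]
opening: 0.0282
```

{"method": "servo_tool", "body": {"rows": "0 0 0 0 0 0.124;0 0 0 0 0 0.124;0 0 0 0 0 0.124;0 0 0 0 0 0.124;0 0 0 0 0 0"}}

```text
clock: 4.92
tool_pos: [0.4337, 0.3806, 0.2944]
orientation: [179.1, 0.7, -177.1]
force: [-0.4, 0.4, -0.0]
opening: 0.0614
```

Run:
```python
from h import *
go([.56,.20,.29],-176)
```

```text
t 4.9167 tcp [0.4337 0.3806 0.2944] [ 179.1     0.71 -177.14] F [-0.4  0.4 -0. ] op 0.0614
shift cm [-11.71 -18.67   0.29]
rotvec [ 0.0156  0.0126 -0.0198]
```

{"method": "servo_tool", "body": {"rows": "-2.3 -3.7 0 0.015 0.012 -0.02;-2.3 -3.7 0 0 0 0;-2.3 -3.7 0 0 0 0;-2.3 -3.7 0 0 0 0;-2.3 -3.7 0 0 0 0"}}

```text
clock: 5.33
tool_pos: [0.5575, 0.2132, 0.295]
orientation: [179.8, 0.1, -174.0]
force: [0.5, 0.9, -0.6]
opening: 0.0862
```

{"method": "servo_tool", "body": {"rows": "0 0 0 0 0 0;0 0 0 0 0 0;0 0 0 0 0 0"}}

```text
clock: 5.58
tool_pos: [0.5615, 0.2057, 0.2945]
orientation: [179.9, 0.0, -173.8]
force: [-0.1, 0.7, -0.0]
opening: 0.0867
```

Run:
```python
from h import *
s=snap('wrist','w4.png'); print(s['eye'],s['att0'])
for l in ['marker','mirror_grip','lens','carriage']:
    print(l,[(np.round(d['point'],4),round(d['confidence'],2)) for d in ctrl.place_of(l,s['orig'])[:3]])
print(proj(s,[.5765,.198,.09]),proj(s,[.55,.019,.118]))
go([.55,.12,.29],-176)
```

```text
[0.57006694 0.12437272 0.45296815] [-1.77135204e+01  1.98827037e-02 -1.73786750e+02]
marker [(array([0.5766, 0.1946, 0.0587]), 0.69)]
mirror_grip []
lens []
carriage []
(np.float64(310.4213449631634), np.float64(186.7329551785105)) (np.float64(370.0872999443344), np.float64(-48.50395526988993))
t 5.8333 tcp [0.5607 0.2074 0.2948] [ 1.7991e+02  7.0000e-02 -1.7377e+02] F [-1.1 -0.2  0.2] op 0.0872
shift cm [ 2.01 -8.58  0.46]
rotvec [0.0015 0.0011 0.0389]
```

View pics/w4.png

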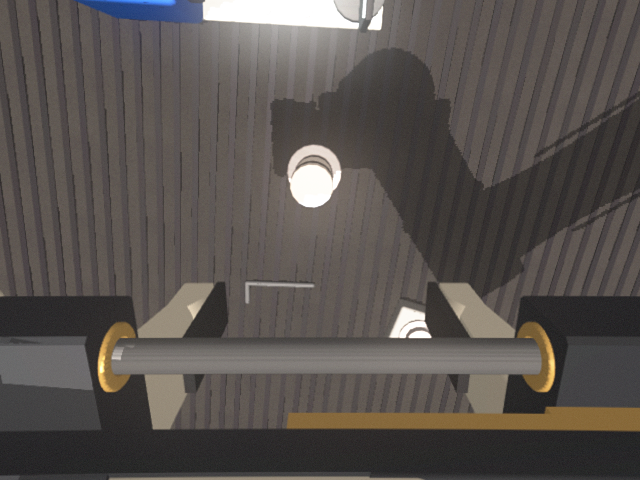

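Run:
```python
from h import *
s=snap('wrist','w5.png')
m=(s['frame'].min(axis=2)>225).astype(np.uint8);m[:140]=0;m[220:]=0;m[:,:270]=0;m[:,350:]=0
n,l,st,c=cv2.connectedComponentsWithStats(m)
for i in range(1,n):
    if st[i][4]>200: print(st[i],c[i])
for q in [(311.5,185)]: print(atz(s,*q,.09))
go([.56,.03,.29],-176)
```

```text
[ 289  163   51   42 1487] [312.32414257 183.16879623]
[0.57499788 0.19820986 0.09      ]
t 5.8833 tcp [0.5607 0.2074 0.2948] [ 1.7991e+02  7.0000e-02 -1.7378e+02] F [-0.1  0.2  0.1] op 0.0869
shift cm [  2.   -17.63   0.45]
rotvec [0.0015 0.0011 0.0387]
```

{"method": "servo_tool", "body": {"rows": "0.3 -3.5 0 0 0 0.04;0.3 -3.5 0 0 0 0;0.3 -3.5 0 0 0 0;0.3 -3.5 0 0 0 0;0 -3.5 0 0 0 0"}}

```text
clock: 6.3
tool_pos: [0.5615, 0.0367, 0.294]
orientation: [179.9, 0.1, -175.2]
force: [0.8, 0.4, 0.1]
opening: 0.087
```

{"method": "servo_tool", "body": {"rows": "0 0 0 0 0 0;0 0 0 0 0 0;0 0 0 0 0 0"}}

```text
clock: 6.55
tool_pos: [0.5608, 0.0324, 0.2949]
orientation: [179.9, 0.2, -175.3]
force: [1.2, 0.3, 0.9]
opening: 0.0869
```

Run:
```python
from h import *
s=snap('wrist','w6.png'); print(s['eye'],s['att0'])
for l in ['marker','mirror_grip','lens','carriage']:
    print(l,[(np.round(d['point'],4),round(d['confidence'],2)) for d in ctrl.place_of(l,s['orig'])[:3]])
print(proj(s,[.5765,.198,.09]),proj(s,[.55,.019,.118]))
go([.55,.019,.2],-176)
```

```text
[ 0.56703899 -0.04931055  0.45327455] [-1.77633751e+01  1.32428463e-01 -1.75246952e+02]
marker [(array([0.5738, 0.1941, 0.0596]), 0.73)]
mirror_grip [(array([0.548 , 0.0236, 0.1124]), 0.78)]
lens [(array([0.6728, 0.0211, 0.0629]), 0.84)]
carriage [(array([ 0.5529,  0.0176, -0.0024]), 0.85)]
(np.float64(298.2248766606704), np.float64(348.943020219523)) (np.float64(340.12350048102314), np.float64(189.3124572721107))
t 6.8 tcp [0.5609 0.0333 0.2946] [ 1.7989e+02  1.3000e-01 -1.7520e+02] F [-0.3  0.4 -0.4] op 0.0867
shift cm [ 1.23 -1.35  9.45]
rotvec [0.0019 0.0022 0.0139]
```

View pics/w6.png

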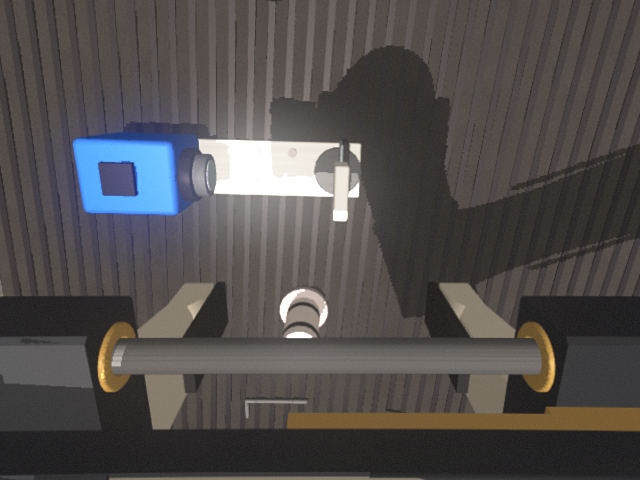

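Run:
```python
from h import *
s=snap('wrist','w7.png')
cv2.imwrite('pics/w7z.png',cv2.resize(s['frame'][125:235,190:380,::-1],None,fx=4,fy=4,interpolation=cv2.INTER_CUBIC))
cv2.imwrite('pics/w7y.png',cv2.resize(s['frame'][125:235,65:225,::-1],None,fx=4,fy=4,interpolation=cv2.INTER_CUBIC))
import pickle;pickle.dump({k:s[k] for k in('K','k1','eye','attitude')},open('w7.pkl','wb'))
```

```text
(no output)
```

View pics/w7z.png

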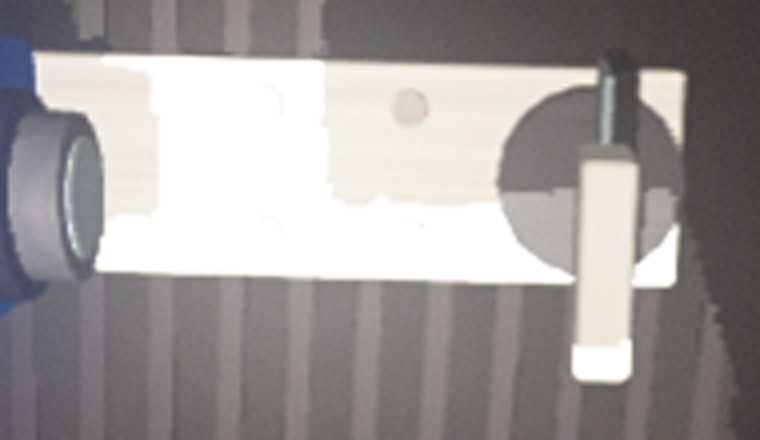

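View pics/w7y.png

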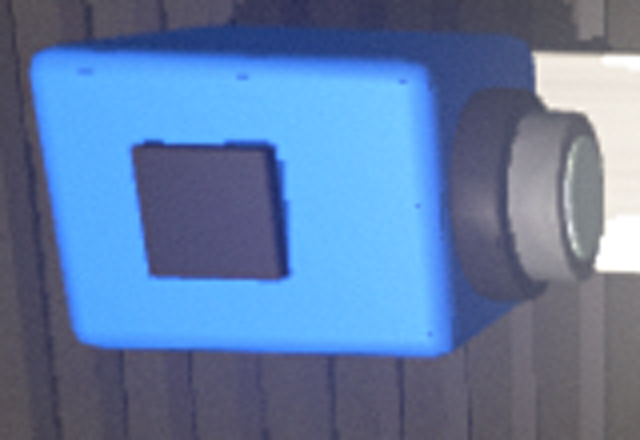

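Run:
```python
from h import *
import pickle
s=pickle.load(open('w7.pkl','rb'));print(s['K'][0][0])
Z=lambda x,y:(190+x/4-.375,125+y/4-.375)
Y=lambda x,y:(65+x/4-.375,125+y/4-.375)
P={}
for n,q,z in [('b00',(583,160),.132),('b10',(638,160),.132),('b01',(571,381),.132),('b11',(631,381),.132),
 ('e00',(40,52),.008),('e01',(685,70),.008),('f0',(100,272),.008),('f1',(675,287),.008)]:
    P[n]=atz(s,*Z(*q),z);print(n,P[n])
for n,q in [('s0',(134,145)),('s1',(272,148)),('s2',(151,276)),('s3',(288,279))]:
    P[n]=atz(s,*Y(*q),.096);print(n,P[n])
for n,q in [('t0',(32,60)),('t1',(430,68)),('t2',(80,345)),('t3',(450,355))]:
    P[n]=atz(s,*Y(*q),.090);print(n,P[n])
a=lambda p,q:np.degrees(np.arctan2(*(P[q]-P[p])[1::-1]))
print('len',np.linalg.norm(P['b00']-P['b01']),np.linalg.norm(P['b00']-P['b10']))
print('bar',a('b00','b01')-90,a('b10','b11')-90,'base',a('e01','e00'),a('f1','f0'),'width',np.linalg.norm(P['e01']-P['f1']))
print('shoe',a('s1','s0'),a('s3','s2'),a('s0','s2')-90, a('t1','t0'),a('t3','t2'))
bc=(P['b00']+P['b01']+P['b10']+P['b11'])/4;sc=(P['s0']+P['s1']+P['s2']+P['s3'])/4
print(bc,sc,np.degrees(np.arctan2(*(sc-bc)[1::-1])),np.linalg.norm(sc[:2]-bc[:2]))
```

```text
400.00555635263055
b00 [ 0.55648195 -0.00263053  0.132     ]
b10 [ 0.54553519 -0.0035561   0.132     ]
b01 [0.55477271 0.04330895 0.132     ]
b11 [0.54230085 0.0422481  0.132     ]
e00 [ 0.70153171 -0.00137545  0.008     ]
e01 [ 0.5268645  -0.01157223  0.008     ]
f0 [0.68550634 0.05810515 0.008     ]
f1 [0.52297987 0.04857801 0.008     ]
s0 [0.763989   0.01729553 0.096     ]
s1 [0.73400285 0.01529796 0.096     ]
s2 [0.76287573 0.04670845 0.096     ]
s3 [0.73232442 0.04474427 0.096     ]
t0 [0.78768232 0.00157875 0.09      ]
t1 [ 0.70103493 -0.00443381  0.09      ]
t2 [0.78385175 0.06627504 0.09      ]
t3 [0.69865051 0.06136337 0.09      ]
len 0.04597126784237794 0.01098582031764542
bar 2.1307836224518866 4.039091280676843 base 3.341038694728351 3.354783546066263 width 0.06027554392559767
shoe 3.8111989750345057 3.6785548578979617 2.1675967749079774 3.9694493593166285 3.2993310762324124
[0.54977268 0.01984261 0.132     ] [0.748298   0.03101155 0.096     ] 3.2200405250710613 0.1988392566894242
```

Run:
```python
from h import *
go([.5499,.0199,.15],-176.6)
```

```text
t 6.85 tcp [0.5609 0.0332 0.2946] [ 1.7989e+02  1.2000e-01 -1.7521e+02] F [-0.7 -1.5 -0.4] op 0.0867
shift cm [ 1.24 -1.26 14.45]
rotvec [0.0019 0.0021 0.0243]
```

{"method": "servo_tool", "body": {"rows": "1.24 -1.26 2 0.002 0.002 0.024;0 0 3.5 0 0 0;0 0 3.5 0 0 0;0 0 3 0 0 0;0 0 0 0 0 0"}}

```text
clock: 7.27
tool_pos: [0.5516, 0.0225, 0.1734]
orientation: [179.9, 0.4, -176.4]
force: [-1.2, -0.2, -1.8]
opening: 0.0868
```

Run:
```python
from h import *
go([.5499,.0199,.102],-176.6)
```

```text
t 7.2667 tcp [0.5516 0.0225 0.1734] [ 179.92    0.43 -176.38] F [-1.2 -0.2 -1.8] op 0.0868
shift cm [ 0.24 -0.26  7.13]
rotvec [0.0015 0.0075 0.0039]
```

{"method": "servo_tool", "body": {"rows": "0.24 -0.26 2 0.002 0.007 0.004;0 0 2 0 0 0;0 0 1.5 0 0 0;0 0 0.8 0 0 0;0 0 0 0 0 0"}}

```text
clock: 7.68
tool_pos: [0.5527, 0.022, 0.1132]
orientation: [-179.9, 0.2, -176.3]
force: [0.3, 0.2, 0.1]
opening: 0.0868
```

Run:
```python
from h import *
go([.5499,.0199,.102],-176.6)
```

```text
t 7.6833 tcp [0.5527 0.022  0.1132] [-179.87    0.19 -176.33] F [0.3 0.2 0.1] op 0.0868
shift cm [ 0.3  -0.18  1.12]
rotvec [-0.0022  0.0033  0.0047]
```

{"method": "servo_tool", "body": {"rows": "0.3 -0.2 0.8 -0.002 0.003 0.005;0.1 0 0.2 0 0 0;0 0 0 0 0 0;0 0 0 0 0 0"}}

```text
clock: 8.02
tool_pos: [0.5512, 0.0207, 0.1064]
orientation: [180.0, 0.3, -176.6]
force: [-0.6, 0.1, 0.0]
opening: 0.087
```

Run:
```python
from h import *
go([.5499,.0199,.102],-176.6)
```

```text
t 8.0167 tcp [0.5512 0.0207 0.1064] [ 179.96    0.28 -176.55] F [-0.6  0.1  0. ] op 0.087
shift cm [ 0.14 -0.07  0.44]
rotvec [0.0007 0.0048 0.0009]
```

{"method": "servo_tool", "body": {"rows": "0.15 -0.07 0.5 0 0.004 0;0 0 0 0 0 0"}}

```text
clock: 8.18
tool_pos: [0.5504, 0.0201, 0.1025]
orientation: [179.9, 0.2, -176.5]
force: [-0.5, -0.4, 0.4]
opening: 0.0871
```

{"method": "servo_tool", "body": {"rows": "0 0 0 0 0 0;0 0 0 0 0 0;0 0 0 0 0 0;0 0 0 0 0 0;0 0 0 0 0 0", "grip": 2.5}}

```text
clock: 8.6
tool_pos: [0.5508, 0.02, 0.1032]
orientation: [179.9, 0.2, -176.5]
force: [-0.1, 0.5, -0.0]
opening: 0.0592
```

{"method": "servo_tool", "body": {"rows": "0 0 0 0 0 0;0 0 0 0 0 0;0 0 0 0 0 0;0 0 0 0 0 0;0 0 0 0 0 0"}}

```text
clock: 9.02
tool_pos: [0.5509, 0.0201, 0.1032]
orientation: [179.9, 0.2, -176.5]
force: [-0.7, -0.6, -0.8]
opening: 0.0276
```

Run:
```python
from h import *
go([.5499,.0199,.102],-176.6)
```

```text
t 9.0167 tcp [0.5509 0.0201 0.1032] [ 179.92    0.23 -176.54] F [-0.7 -0.6 -0.8] op 0.0276
shift cm [ 0.1  -0.01  0.12]
rotvec [0.0014 0.004  0.0011]
```

{"method": "servo_tool", "body": {"rows": "0.1 0 0.1 0 0 0;0 0 0 0 0 0;0 0 0 0 0 0;0 0 0 0 0 0;0 0 0 0 0 0", "grip": 0}}

```text
clock: 9.43
tool_pos: [0.5502, 0.0201, 0.1022]
orientation: [179.9, 0.3, -176.5]
force: [0.3, 0.0, 0.8]
opening: 0.0119
```

{"method": "servo_tool", "body": {"rows": "0 0 0 0 0 0;0 0 0 0 0 0"}}

```text
clock: 9.6
tool_pos: [0.5502, 0.0201, 0.1021]
orientation: [179.9, 0.2, -176.5]
force: [0.9, -0.1, -0.3]
opening: 0.0119
```

Run:
```python
from h import *
go([.5499,.0199,.102],-176.6)
```

```text
t 9.6 tcp [0.5502 0.0201 0.1021] [ 179.93    0.25 -176.52] F [ 0.9 -0.1 -0.3] op 0.0119
shift cm [ 0.03 -0.01  0.01]
rotvec [0.0012 0.0043 0.0014]
```

{"method": "servo_tool", "body": {"rows": "0 0 0 0 0 -0.07;0 0 0 0 0 -0.07;0 0 0 0 0 -0.07"}}

```text
clock: 9.85
tool_pos: [0.55, 0.02, 0.1021]
orientation: [180.0, 0.2, -164.2]
force: [1.0, 0.8, 0.3]
opening: 0.0119
```

Run:
```python
from h import *
go([.5502,.0201,.102],-137.4)
```

```text
t 9.85 tcp [0.55   0.02   0.1021] [ 179.99    0.22 -164.18] F [1.  0.8 0.3] op 0.0119
shift cm [-0.02  0.    0.01]
rotvec [-0.0007  0.0038 -0.4674]
```

{"method": "servo_tool", "body": {"rows": "0 0 0 0 0 -0.07;0 0 0 0 0 -0.07;0 0 0 0 0 -0.07;0 0 0 0 0 -0.07;0 0 0 0 0 -0.07"}}

```text
clock: 10.27
tool_pos: [0.5496, 0.0198, 0.1022]
orientation: [-179.9, 0.2, -143.1]
force: [1.0, 0.4, 0.3]
opening: 0.0115
```

{"method": "servo_tool", "body": {"rows": "0 0 0 0 0 -0.06;0 0 0 0 0 0;0 0 0 0 0 0"}}

```text
clock: 10.52
tool_pos: [0.5496, 0.0197, 0.1021]
orientation: [-179.9, 0.1, -139.4]
force: [0.7, 0.5, -0.1]
opening: 0.012
```

Run:
```python
from h import *
go([.5502,.0201,.102],-137.4)
```

```text
t 10.5167 tcp [0.5496 0.0197 0.1021] [-1.7993e+02  1.4000e-01 -1.3939e+02] F [ 0.7  0.5 -0.1] op 0.012
shift cm [-0.07 -0.01  0.01]
rotvec [-0.0012  0.0024 -0.0348]
```

{"method": "servo_tool", "body": {"rows": "0 0 0 0 0 -0.036;0 0 0 0 0 0;0 0 0 0 0 0"}}

```text
clock: 10.77
tool_pos: [0.5496, 0.0197, 0.1022]
orientation: [-179.9, 0.1, -137.6]
force: [1.8, 0.9, -0.3]
opening: 0.0118
```

Run:
```python
from h import *
go([.5502,.0201,.102],-137.4)
for n in ['top','side','wrist']:
    s=snap(n,n+'9.png')
    for l in ['marker','lens','button_top']:
        print(n,l,[(np.round(d['point'],4),round(d['confidence'],2)) for d in ctrl.place_of(l,s['orig'])[:2]])
    if n!='wrist':
        z={'top':(200,160),'side':(230,160)}[n]
        cv2.imwrite('pics/'+n+'9z.png',cv2.resize(s['frame'][z[1]:z[1]+130,z[0]:z[0]+170,::-1],None,fx=4,fy=4,interpolation=cv2.INTER_CUBIC))
```

```text
t 10.7667 tcp [0.5496 0.0197 0.1022] [-1.7993e+02  1.3000e-01 -1.3764e+02] F [ 1.8  0.9 -0.3] op 0.0118
shift cm [-0.07 -0.01  0.02]
rotvec [-0.0013  0.0023 -0.0043]
top marker []
top lens []
top button_top [(array([0.4292, 0.382 , 0.0389]), 0.52)]
side marker [(array([0.5766, 0.1967, 0.0613]), 0.58)]
side lens [(array([0.6731, 0.0272, 0.0612]), 0.81)]
side button_top [(array([0.4316, 0.3764, 0.0356]), 0.58)]
wrist marker [(array([0.5739, 0.1968, 0.0576]), 0.83)]
wrist lens [(array([0.6733, 0.0196, 0.0624]), 0.97)]
wrist button_top []
```

View pics/side9z.png

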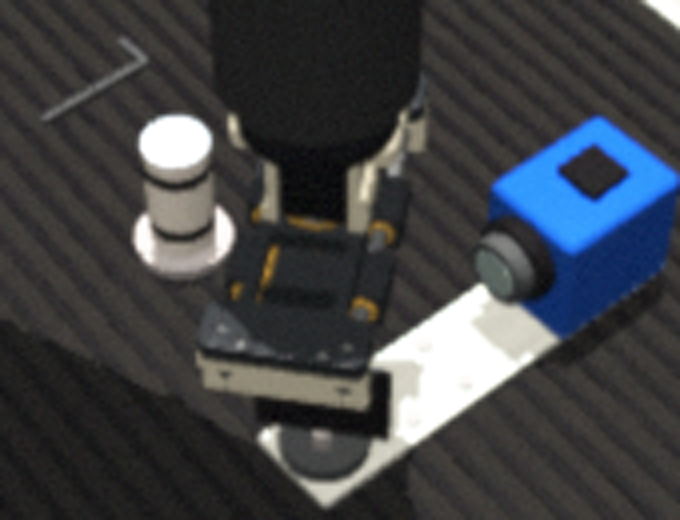

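View pics/wrist9.png

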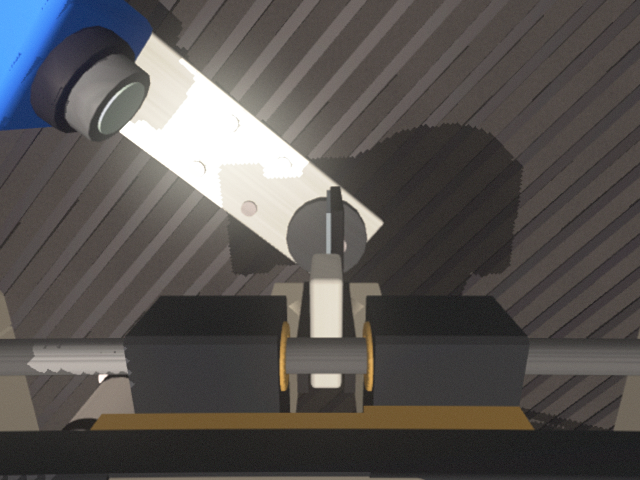

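View pics/top9z.png

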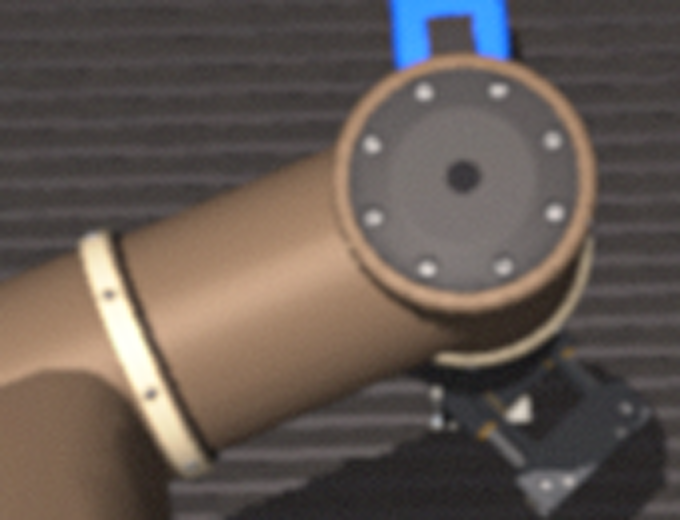

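Run:
```python
from h import *
s=snap('wrist','w10.png');f=s['frame']
cv2.imwrite('pics/w10z.png',cv2.resize(f[20:270,110:400,::-1],None,fx=2.4,fy=2.4,interpolation=cv2.INTER_CUBIC))
cv2.imwrite('pics/w10y.png',cv2.resize(f[240:400,270:390,::-1],None,fx=3.5,fy=3.5,interpolation=cv2.INTER_CUBIC))
import pickle;pickle.dump({k:s[k] for k in('K','k1','eye','attitude')},open('w10.pkl','wb'))
go([.5502,.0201,.102],-137.4)
```

```text
t 11.4167 tcp [0.5496 0.0197 0.1022] [-1.7993e+02  1.3000e-01 -1.3751e+02] F [1.5 0.5 0.8] op 0.0119
shift cm [-0.07 -0.01  0.02]
rotvec [-0.0013  0.0023 -0.0019]
```

View pics/w10z.png

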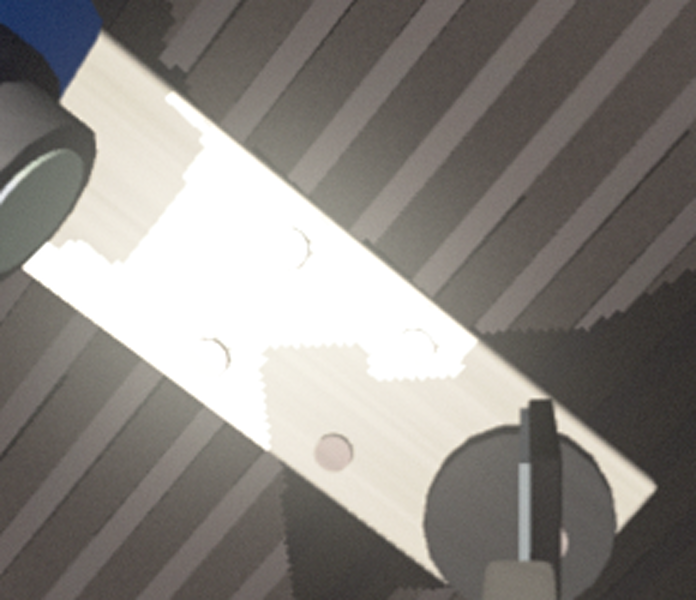

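View pics/w10y.png

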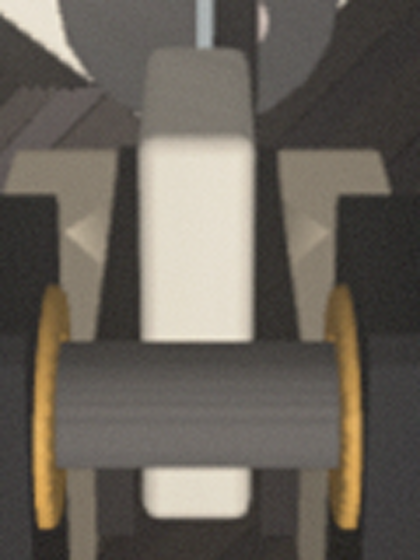

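Run:
```python
from h import *
import pickle
s=pickle.load(open('w10.pkl','rb'))
Z=lambda x,y:(110+x/2.4-.3,20+y/2.4-.3)
Y=lambda x,y:(270+x/3.5-.36,240+y/3.5-.36)
an=lambda p,q:np.degrees(np.arctan2(*(q-p)[1::-1]))
a,b=atz(s,*Z(655,488),.008),atz(s,*Z(105,32),.008);print('hd',a,b,an(a,b))
c,d=atz(s,*Z(440,577),.008),atz(s,*Z(25,267),.008);print('hd',c,d,an(c,d))
for x0,x1 in[(140,143),(253,251)]:
    p,q=atz(s,*Y(x0,145),.132),atz(s,*Y(x1,510),.132);print('bar normal',p,q,an(p,q)-90)
piv=np.array([.5498,.0199]);
for h in (3.4,):
  for m in ([.5755,.1967],[.575,.1975],[.577,.1955]):
    v=np.array(m)-piv; print((np.degrees(np.arctan2(v[1],v[0]))+h)/2)
```

```text
hd [ 0.52750054 -0.01057384  0.008     ] [ 0.70336894 -0.00193882  0.008     ] 2.810925673872898
hd [0.55369668 0.04905925 0.008     ] [0.68717437 0.0565366  0.008     ] 3.206329858826363
bar normal [0.56917592 0.00721537 0.132     ] [0.53985601 0.03946712 0.132     ] 42.2738176328227
bar normal [ 5.60821004e-01 -4.63389498e-04  1.32000000e-01] [0.5311536  0.03145609 0.132     ] 42.905774589530495
42.564650176527486
42.66205183258085
42.297501227421165
```

Run:
```python
from h import *
go([.5502,.0201,.102],-137.4)
print(np.abs(ctrl.get_obs()['qvel']).max(), ctrl.close_job())
```

```text
t 11.4167 tcp [0.5496 0.0197 0.1022] [-1.7993e+02  1.3000e-01 -1.3751e+02] F [1.5 0.5 0.8] op 0.0119
shift cm [-0.07 -0.01  0.02]
rotvec [-0.0013  0.0023 -0.0019]
the job is handed in; nothing more can be done
0.11506879787731006 None
```

I pressed the button fully, turned the mirror onto the post by its grip bar, and handed the job in at 11.4 s with the bar still held. No verdict was reported.

- **Button:** With the fingers closed, the force rose to 16 N at a height of 32 mm, which is 6 mm of travel, so the button had reached its stop. Afterwards a wrist picture put its top at 37.5 mm, so it sprang back.
- **Mirror:** I gripped the bar (opening 12 mm, almost no side force) and turned it about 39° anticlockwise.
    - **Tool angle:** the final tool yaw puts the mirror's normal at 42.5°. The halfway angle needed between lens and post is about 42.3–42.7°.
    - **Bar edges:** in the last wrist picture they gave 42.3° and 42.9°, so I saw no slip in the grip.
- **Other parts:** The post was still at about (0.576, 0.197) m when checked at the end. I did not measure the hood, the guides or the hex key again, but nothing but the button and the grip bar was meant to be touched, and no stray force showed in the readings.

**Disagreements:**
- The carriage direction came out at 2.8–3.2° in the last picture, against 3.3–3.4° from the base edges before. That shifts the needed mirror angle by about 0.3° at most.
- Individual readings of the post's position differed by up to 5 mm, so I used their average.
- The overhead camera could not see the post or lens at the end, because the arm blocked its view.

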